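Send a used column down the rocker sorter

ROBOT

A 6-joint arm with a two-finger parallel gripper is mounted at the origin on a cart in front of the work surface, level with it; the furniture and walls round the work are solid. World frame = base frame: x ahead of the robot, y to its left, z up, the work surface at z = 0. Lengths are in mm, angles in degrees, forces in N, time in s.
With the tool pointing down it reaches from about 350 to 850 mm from the base axis. Payload 8.1 kg.
Tool frame: the origin (TCP) lies midway between the tips of the shut fingers; the grasp point (between the pads) lies 19 mm behind it; z points along the fingers, y is the line along which they close (so a half turn about z gives the same grasp; the last joint's range is limited). The gripper opens to 93 mm and grips with 3 to 60 N. Pads are 15 mm wide; open, the fingers measure 128 mm over their backs; the gripper's body (75 mm by 188 mm) begins 65 mm behind the grasp point.
Start: joints at [58.476, 7.471, 85.268, -0, 87.261, -4.893], TCP at [268.927, 536.361, 218.635] pointing down, gripper open.
Joint ranges: [-169.43, 169.43], [-51.17, 129.36], [1.28, 143.12], [-76.62, 256.62], [0, 156.53], [-152.29, 152.29]. Speed limits (degrees/s): [136.94, 136.94, 159.86, 180, 180, 180].

INTERFACE

Orientations are given as a 3x3 rotation matrix whose columns are the frame's x, y, z axes.
In Python, from station import status, imaging, ticket gives the robot as it stands.
- The arm moves only by the tool send_rows, never from a script. Its argument "series" is a list of rows, each an object with "linear": the shift along the tool's x, y, z in m, a list of three; "turn": the turn about the tool's z in rad. A call has 1 to 10 rows; each row is the pose to reach, as a shift and turn from the pose commanded when the call began, along the tool's axes at that moment; what a row does not reach only later rows make up. A row lasts 1/8 s, in which the tool goes at most 62.5 mm and 10.7 degrees, less where a joint would pass 70% of its speed; a pose out of reach is approached as far as the arm can. A call with a gripper value outside its range is refused whole. "claw" is the finger opening in m, from 0 to 0.093, set as the call begins (left out, the last holds). The fingers move at their own pace and stop on an object; "force" is the grip in N (left out, the last holds). Time passes only in rows, so rows that repeat a pose let the fingers close. It gives the time, the measured TCP pose, the force, the opening and the grip force at its end, in the units of the state.
- status.read_state(): the state, without advancing time (a new reading comes with each control period).
- imaging.capture(name): name is "scene" or "top"; returns (picture, depth): 400x640x3 uint8, red, green, blue; 400x640 float32, mm along the optical axis (not along the pixel's ray), 0 where there is no reading.
- imaging.camera_info(name): a dict with "mtx" (3x3 intrinsics, pixels), "T" (4x4, takes a point from camera to world coordinates). Camera axes: x right, y down, z forward; pixel columns grow to the right and rows downward; lengths in mm; the calibration is good to about 2 mm. A picture is of the moment at which its call begins. camera_info takes no time and is no camera call.
- ticket.finish_job(): hands the job in; it is judged then, once.
The state is a dict: "t": time; "qpos": joint angles; "joint_vel": joint speeds; "tau": joint torques, N m; "tcp_pos": TCP position; "eef_rot": TCP orientation; "contact_force": force on the tool from outside, world axes, zero at the start; "wrist_torque": the same for the moment, N m; "finger_gap": opening from 0.0 (shut) to 1.0 (fully open); "grasp_force": force on a finger pad.
Only numpy, scipy, OpenCV 4.12 (cv2) and the standard library are available. Lean on these libraries where they do the work, as an engineer would, in place of code of your own. Each camera call takes 0.05 s, during which the arm holds its last target. There are 200 camera calls.

TASK

This used steel column is to go to the blue tray by way of the rocker sorter. Lay it on the half of the white rocker nearest the blue tray, pointing front to back, and let go, so that its own weight tips the rocker and it slides down into the blue tray; reach in at a slant under the lamp bar. Do not drop it onto the rocker from a height, and leave the other things standing where they are.

Things in the scene. Friction and masses are not known exactly. Their poses are not given: they have to be found in the camera images.
- used_column: Loose steel separation column lying on the bench, about 150 g, 117 mm long overall along its own y axis: a 10 mm thick straight tube, bare for 66 mm about the middle, with 16 mm wide, 14 mm high round end fittings. Origin under the middle of its length, at its underside (tube axis 7 mm above). Either end may lead.
- sorter: Fixed rocker sorter. Origin on the bench under the middle of the rocker; its x axis points away from the robot (front to back), y to the left, z up. Upright aluminium cheeks (8 mm thick, 36 mm wide, 98 mm high) at x = -84 and +84 mm carry the pivot, which runs along x at height 88 mm. Two 12 mm posts stand behind at x = 105, y = -35 and +35 mm and hold the lamp bar.
- lamp_bar_front (a point): Middle of the lower front edge of the fixed white lamp bar, 264 mm above the bench. The bar reaches 75 mm back from here, 114 mm to either side, 27 mm up. It covers the rocker's middle: a gripper pointing straight down cannot get there; one leaning back toward the robot by about 35 deg (fingers pointing forward and down, closing sideways) passes under this edge.
- rocker (a joint): Tilt of the white rocker tray about the sorter's x axis (rad): 0 level, positive with the left (+y) half down, negative with the right half down; stops at -0.5 and +0.5. It is balanced, swings freely with slight damping and creeps back to level when empty. The column laid 20 mm or more off its middle tips it right over and then slides off the low end.
- rocker_middle (a point): Middle of the rocker's slick upper face, 94 mm above the bench when level. The tray is 160 mm left to right, open at both ends, and 150 mm front to back, 144 mm between lips that stand 10 mm above the face. A 2.5 mm high grey rib along the sorter's x axis marks the middle.
- rocker_left (a point): Point on the rocker's upper face, 45 mm left of its middle rib, midway front to back: the loading place of the left half (moves with the rocker).
- rocker_right (a point): The same on the right half, 45 mm right of the middle rib.
- blue_tray: Fixed open blue tray on the bench at one end (left or right) of the rocker, 160 mm (its x) by 130 mm (its y), walls 40 mm high and 4 mm thick. Origin in the middle of its underside.
- yellow_tray: Fixed yellow tray of the same size at the other end of the rocker; the column must not go there. Origin in the middle of its underside.
- amber_dropper: Bystander: small amber bottle with black cap, 32 mm wide, 68 mm high. Origin at the middle of its underside.
- grey_cap: Bystander: grey screw cap, 54 mm wide, 28 mm high. Origin at the middle of its underside.
- small_beaker: Bystander: glass beaker, 53 mm wide, 69 mm high. Origin at the middle of its underside.

How it is judged:
By the outcome, as a careful person would: the job done as asked, in the order asked, and still so for the second after the job is handed in, with the robot touching nothing.
It also fails if it takes over 38 s, if anything falls off the work surface, if the arm or the gripper's body presses on something with over 40 N, if the wrist force passes 120 N, or if a joint passes its speed limit or range.

## Working session

There is one attempt and no reset: what is moved stays moved. The work goes in short steps, Python scripts to look and compute and a tool call to move; the robot and the scene stay as the last step left them, time stands still between calls to the robot, and variables do not carry over. Pictures are saved under pics/ and viewed, at most 10 in all, crops included, and the job is handed in when it is done.

Besides the shell and the picture viewer there is one more tool, called after "Request:" in YAML: its name, and indented under it one key for each argument. send_rows: Moves the arm, as the interface text tells. Its arguments: {"type":"object","properties":{"series":{"type":"array","items":{"type":"object","properties":{"linear":{"type":"array","items":{"type":"number"}},"turn":{"type":"number"}}}},"claw":{"type":"number"},"force":{"type":"number"}},"required":["series"]}

```bash
mkdir -p pics
python3 - <<'E'
from station import status, imaging
import cv2, numpy as np
s=status.read_state(); print(s['t'],s['tcp_pos'],s['eef_rot'],s['finger_gap'])
for n in("scene","top"):
    p,d=imaging.capture(n); cv2.imwrite(f"pics/{n}1.png",p[:,:,::-1]); np.save(f"pics/{n}1.npy",d)
    c=imaging.camera_info(n); print(n,np.round(c["mtx"],1).tolist(),np.round(c["T"],3).tolist())
E
```

```text
0.0 [268.63954887 535.86874873 217.62322739] [[-8.93935872e-01  4.48193999e-01 -8.92760503e-04]
 [ 4.48194877e-01  8.93934504e-01 -1.56660648e-03]
 [ 9.59257928e-05 -1.80057642e-03 -9.99998374e-01]] 1.0001907887128918
scene [[381.6, 0.0, 320.4], [0.0, 381.6, 204.0], [0.0, 0.0, 1.0]] [[-0.893, -0.263, 0.365, 97.695], [-0.45, 0.492, -0.745, 964.281], [0.017, -0.83, -0.558, 845.894], [0.0, 0.0, 0.0, 1.0]]
top [[489.5, 0.0, 322.7], [0.0, 489.5, 199.9], [0.0, 0.0, 1.0]] [[-0.288, -0.849, 0.443, -97.366], [-0.958, 0.254, -0.136, 253.957], [0.003, -0.463, -0.886, 1445.123], [0.0, 0.0, 0.0, 1.0]]
```

View pics/scene1.png

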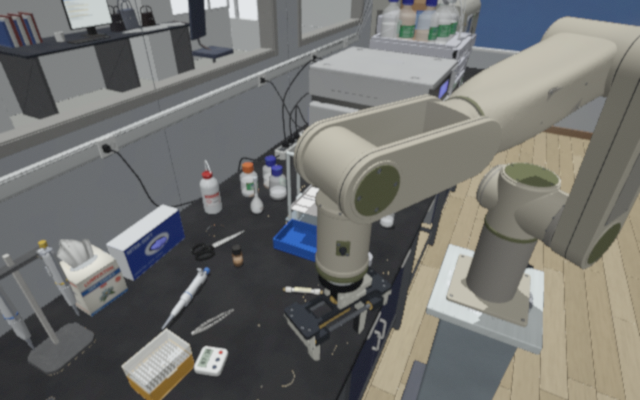

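View pics/top1.png

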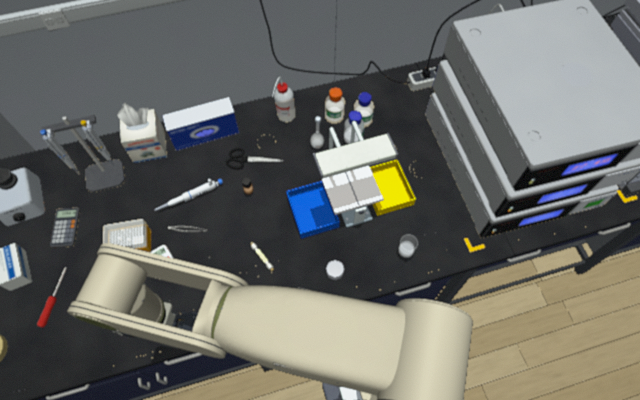

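The column lies at about (262,257) in the top view, with the blue tray (313,208) left of the rocker and the yellow tray at the right. I'll enlarge that view and deproject.

```bash
cat > h.py <<'E'
import numpy as np, cv2
from station import status, imaging
def world(n,uv,d=None,z=None):
    c=imaging.camera_info(n); K,T=np.array(c["mtx"]),np.array(c["T"])
    r=T[:3,:3]@np.linalg.solve(K,[uv[0],uv[1],1]); o=T[:3,3]
    k=d if z is None else (z-o[2])/r[2]
    return o+k*r
def pix(n,P):
    c=imaging.camera_info(n); K,T=np.array(c["mtx"]),np.array(c["T"])
    q=K@(T[:3,:3].T@(np.array(P)-T[:3,3])); return q[:2]/q[2]
def cloud(n,d):
    c=imaging.camera_info(n); K,T=np.array(c["mtx"]),np.array(c["T"])
    v,u=np.mgrid[:400,:640]
    q=np.stack([(u-K[0,2])/K[0,0]*d,(v-K[1,2])/K[1,1]*d,d],-1)
    return q@T[:3,:3].T+T[:3,3]
E
python3 - <<'E'
from h import *
p=cv2.imread("pics/top1.png"); d=np.load("pics/top1.npy")
cv2.imwrite("pics/top1z.png",cv2.resize(p[120:290,230:430],None,fx=3.5,fy=3.5,interpolation=cv2.INTER_CUBIC))
W=cloud("top",d); hsv=cv2.cvtColor(p,cv2.COLOR_BGR2HSV)
# column
m=np.zeros((400,640),bool); m[238:276,245:280]=True
m&=(hsv[...,2]>100)
P=W[m]; print("col n",m.sum(),"z",np.percentile(P[:,2],[5,50,95]))
v,u=np.nonzero(m); Q=np.array([world("top",(a,b),z=8) for a,b in zip(u,v)])[:,:2]
r=cv2.minAreaRect(Q.astype(np.float32)); print(r)
c,V=Q.mean(0),np.linalg.eigh(np.cov(Q.T))[1][:,1]; print("mean",c,"axis",V,np.degrees(np.arctan2(V[1],V[0])))
for nm,lo,hi in(("blue",(100,150,60),(120,255,255)),("yellow",(20,150,100),(35,255,255))):
    k=cv2.inRange(hsv,lo,hi)>0; k[:140]=0;k[250:]=0;k[:,:270]=0;k[:,430:]=0
    k&=(abs(W[...,2]-39)<5); P=W[k]; print(nm,k.sum(),cv2.minAreaRect(P[:,:2].astype(np.float32)))
k=np.zeros_like(m);k[140:240,280:430]=True
a=k&(abs(W[...,2]-94)<7)&(hsv[...,1]<60);P=W[a];print("rocker",a.sum(),cv2.minAreaRect(P[:,:2].astype(np.float32)),P[:,2].mean())
a=k&(abs(W[...,2]-291)<8);P=W[a];print("lamp",a.sum(),cv2.minAreaRect(P[:,:2].astype(np.float32)),P[:,2].mean())
for q in((335,269),(408,246)): print(W[q[1],q[0]])
E
```

```text
col n 183 z [-3.22813463  8.64773238 15.87930206]
((481.5399475097656, 284.4645080566406), (120.44265747070312, 42.50726318359375), 21.408161163330078)
mean [486.31415597 273.62326044] axis [-0.93021116 -0.36702479] -158.46775506932028
blue 186 ((595.4796752929688, 78.39134979248047), (163.04299926757812, 129.51214599609375), 1.635977864265442)
yellow 173 ((602.121337890625, -184.47735595703125), (163.12222290039062, 131.2423858642578), 0.8305363655090332)
rocker 1823 ((581.7926635742188, -52.951263427734375), (154.60076904296875, 160.74795532226562), 1.7977228164672852) 93.66568474934641
lamp 1763 ((608.3269653320312, -51.88835144042969), (103.67428588867188, 228.07968139648438), 1.221473217010498) 289.13521880298504
[374.04649253  69.06602404  25.70734562]
[ 381.52066348 -172.47067452   23.17196863]
```

View pics/top1z.png

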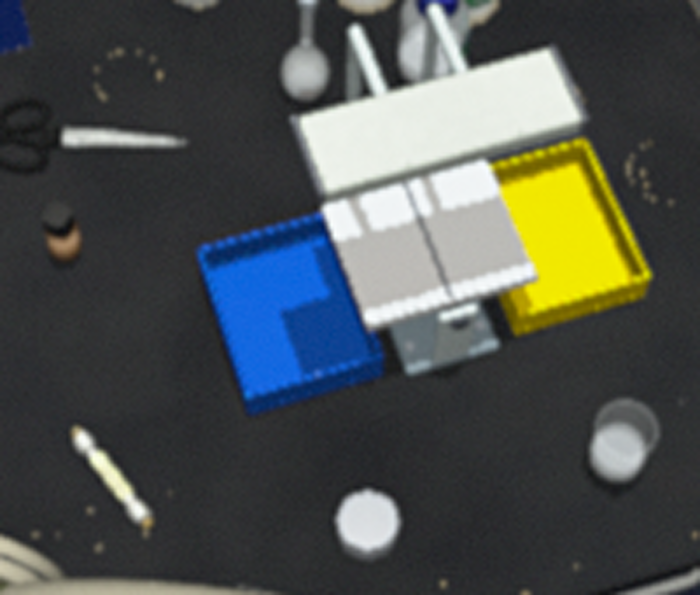

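Run:
```python
from h import *
for n,uv,z in(("rock front L",(335.7,213.4),90),("rock front R",(382.9,199.1),90),("lamp fL",(322.9,176.6),264),("lamp fR",(398.6,154.3),264),("lamp fL top",(322.9,175),291),("col a",(250.6,242.9),7),("col b",(272.9,270),7),("col c",(261.7,256.3),9)):
    print(n,np.round(world("top",uv,z=z)))
d=np.load("pics/top1.npy");W=cloud("top",d)
for u in (345,360,375):   # scan down image through lamp & rocker
    print(u,[(v,*np.round(W[v,u]).astype(int).tolist()) for v in range(140,216,3)])
s=status.read_state(); R=np.array(s['eef_rot']);t=np.array(s['tcp_pos'])
for n in("scene","top"):
    d=np.load(f"pics/{n}1.npy");L=(cloud(n,d)-t)@R; L=L[d>0]
    print(n)
    for h in range(0,400,20):
        k=(L[:,2]<-h)&(L[:,2]>-h-20)&(np.hypot(L[:,0],L[:,1])<170)
        if k.sum()>3: print(h,k.sum(),np.round(L[k].min(0)[:2]),np.round(L[k].max(0)[:2]),"r",np.round(np.percentile(np.hypot(L[k,0],L[k,1]),[5,50,95])))
```

```text
rock front L [524.  22.  90.]
rock front R [ 529. -135.   90.]
lamp fL [563.  51. 264.]
lamp fR [ 572. -178.  264.]
lamp fL top [553.  55. 291.]
col a [540. 297.   7.]
col b [432. 251.   7.]
col c [485. 274.   9.]
345 [(140, 824, -109, 13), (143, 819, -108, 3), (146, 629, -34, 287), (149, 617, -30, 290), (152, 609, -27, 288), (155, 597, -23, 292), (158, 590, -21, 287), (161, 578, -17, 292), (164, 570, -14, 291), (167, 563, -12, 286), (170, 561, -12, 274), (173, 652, -50, 92), (176, 640, -46, 95), (179, 631, -43, 92), (182, 619, -39, 95), (185, 612, -37, 87), (188, 600, -33, 91), (191, 591, -30, 89), (194, 580, -27, 91), (197, 567, -22, 95), (200, 559, -20, 91), (203, 547, -16, 96), (206, 536, -12, 98), (209, 526, -9, 98), (212, 556, -22, 12), (215, 548, -20, 7)]
360 [(140, 641, -83, 279), (143, 622, -76, 293), (146, 615, -74, 289), (149, 605, -70, 290), (152, 595, -66, 292), (155, 586, -64, 290), (158, 579, -62, 286), (161, 567, -57, 290), (164, 561, -55, 286), (167, 558, -56, 273), (170, 649, -100, 92), (173, 636, -95, 96), (176, 628, -93, 91), (179, 615, -88, 96), (182, 607, -85, 9
[... 1833 characters left out ...]
89.] r [48. 59. 85.]
120 299 [-34. -90.] [36. 88.] r [43. 75. 91.]
140 42 [-19. -44.] [  8. -40.] r [41. 43. 46.]
160 129 [-35. -44.] [ 11. -26.] r [38. 42. 49.]
180 11 [ -8. -43.] [ 11. -36.] r [37. 38. 43.]
200 71 [-39. -45.] [ 18. -16.] r [42. 43. 45.]
220 114 [-39. -45.] [ 20. -15.] r [41. 42. 45.]
240 88 [-29. -42.] [ 23. -29.] r [41. 42. 43.]
260 102 [-30. -44.] [ 26. -28.] r [41. 42. 43.]
280 123 [-30. -43.] [ 29. -29.] r [41. 42. 43.]
300 106 [-30. -43.] [ 32. -27.] r [41. 42. 43.]
320 288 [ -43. -143.] [ 75. -22.] r [ 34.  43. 107.]
340 298 [ -43. -163.] [78. 28.] r [ 66. 105. 159.]
360 468 [ -42. -166.] [78. 45.] r [ 47.  77. 160.]
380 790 [ -50. -166.] [78. 52.] r [ 43.  60. 154.]
```

```bash
cat >> h.py <<'E'
def tool(dp):
    s=status.read_state(); return np.round(np.array(s['eef_rot']).T@np.array(dp)/1000,4)
def st():
    s=status.read_state(); R=np.array(s['eef_rot'])
    print(s['t'],np.round(s['tcp_pos'],1),"z",np.round(R[:,2],3),"y",np.round(R[:,1],3),"q",np.round(s['qpos'],1),"F",np.round(s['contact_force'],1),"gap",round(s['finger_gap']*93,1),s['grasp_force'])
E
python3 - <<'E'
from h import *
W=cloud("top",np.load("pics/top1.npy")).reshape(-1,3)
for az in range(-10,60,10):
    r=np.hypot(W[:,0],W[:,1]);a=np.degrees(np.arctan2(W[:,1],W[:,0]))
    print(az,[(q,int(W[k,2].max())) for q in range(600,1200,75) if (k:=(abs(a-az)<5)&(abs(r-q)<38)).sum()>5])
st(); print(tool([291,-281,180]))
E
```

```text
-10 [(600, 297), (675, 293), (750, 282), (825, 137), (900, 139), (975, 138), (1050, 8), (1125, 8)]
0 [(600, 296), (675, 288), (750, 8), (825, 149), (900, 89), (975, 226), (1050, 165), (1125, 9)]
10 [(600, 296), (675, 44), (750, 8), (825, 12), (900, 12), (975, 225), (1050, 126), (1125, 7)]
20 [(600, 9), (675, 7), (750, 73), (825, 69), (900, 23), (975, 121), (1050, 126), (1125, 128)]
30 [(600, 21), (675, 10), (750, 7), (825, 51), (900, 53), (975, 7), (1050, 128), (1125, 277)]
40 [(600, 7), (675, 10), (750, 25), (825, 88), (900, 91), (975, 87), (1050, 11), (1125, 315)]
50 [(600, 8), (675, 7), (750, 7), (825, 86), (900, 92), (975, 91), (1050, 16), (1125, 18)]
0.1 [268.7 535.9 217.7] z [-0.001 -0.001 -1.   ] y [ 0.448  0.894 -0.002] q [58.5  7.5 85.3 -0.  87.3 -4.9] F [ 0.2 -0.2  0.4] gap 93.1 0.0
[-0.3861 -0.1211 -0.1798]
```

Request:
send_rows:
  series:
    - {"linear": [-0.04, -0.012, -0.03], "turn": -0.08}
    - {"linear": [-0.09, -0.028, -0.07], "turn": -0.2}
    - {"linear": [-0.14, -0.044, -0.11], "turn": -0.32}
    - {"linear": [-0.19, -0.06, -0.14], "turn": -0.44}
    - {"linear": [-0.24, -0.075, -0.16], "turn": -0.56}
    - {"linear": [-0.29, -0.09, -0.18], "turn": -0.68}
    - {"linear": [-0.34, -0.106, -0.18], "turn": -0.8}
    - {"linear": [-0.386, -0.121, -0.18], "turn": -0.87}
    - {"linear": [-0.386, -0.121, -0.18], "turn": -0.87}

```text
t: 1.23
tcp_pos: [561.5, 252.2, 397.0]
eef_rot: [[-0.921, -0.391, -0.002], [-0.391, 0.921, -0.001], [0.002, -0.001, -1.0]]
contact_force: [0.4, 1.3, -0.5]
finger_gap: 0.997
grasp_force: 0.0
```

```bash
python3 -c "
from h import *
st(); a=np.radians(24); print(tool([100*np.cos(a),100*np.sin(a),0]))"
```

```text
1.225 [561.5 252.2 397. ] z [-0.002 -0.001 -1.   ] y [-0.391  0.921 -0.001] q [ 19.4  10.2  63.8  -0.  106.1 -93.6] F [ 0.4  1.3 -0.5] gap 92.7 0.0
[-0.1     0.0018 -0.0002]
```

Request:
send_rows:
  series:
    - {"linear": [-0.05, 0, 0]}
    - {"linear": [-0.11, 0, 0]}
    - {"linear": [-0.17, 0, 0]}
    - {"linear": [-0.23, 0, 0]}
    - {"linear": [-0.29, 0, 0]}
    - {"linear": [-0.35, 0, 0]}
    - {"linear": [-0.4, 0, 0]}
    - {"linear": [-0.4, 0, 0]}

```text
invalid input
```

```bash
python3 -c "
from h import *
st()"
```

```text
1.225 [561.5 252.2 397. ] z [-0.002 -0.001 -1.   ] y [-0.391  0.921 -0.001] q [ 19.4  10.2  63.8  -0.  106.1 -93.6] F [ 0.4  1.3 -0.5] gap 92.7 0.0
```

Request:
send_rows:
  series:
    - {"linear": [-0.05, 0, 0], "turn": 0}
    - {"linear": [-0.11, 0, 0], "turn": 0}
    - {"linear": [-0.17, 0, 0], "turn": 0}
    - {"linear": [-0.23, 0, 0], "turn": 0}
    - {"linear": [-0.29, 0, 0], "turn": 0}
    - {"linear": [-0.35, 0, 0], "turn": 0}
    - {"linear": [-0.4, 0, 0], "turn": 0}
    - {"linear": [-0.4, 0, 0], "turn": 0}

```text
t: 2.22
tcp_pos: [782.0, 349.1, 344.5]
eef_rot: [[-0.917, -0.394, 0.057], [-0.394, 0.919, 0.025], [-0.062, 0.001, -0.998]]
contact_force: [0.5, -0.5, 0.5]
finger_gap: 1.001
grasp_force: 0.0
```

```bash
python3 -c "
from h import *
st()"
```

```text
2.225 [782.  349.1 344.5] z [ 0.057  0.025 -0.998] y [-0.394  0.919  0.001] q [ 20.5  59.5   1.3   0.2 115.6 -92.6] F [ 0.5 -0.5  0.5] gap 93.1 0.0
```

Request:
send_rows:
  series:
    - {"linear": [-0.3, 0, 0], "turn": 0}
    - {"linear": [-0.3, 0, 0], "turn": 0}
    - {"linear": [-0.3, 0, 0], "turn": 0}
    - {"linear": [-0.3, 0, 0], "turn": 0}

```text
t: 2.72
tcp_pos: [824.9, 365.1, 290.2]
eef_rot: [[-0.913, -0.394, 0.107], [-0.391, 0.919, 0.048], [-0.117, 0.001, -0.993]]
contact_force: [0.1, 0.3, -0.2]
finger_gap: 1.004
grasp_force: 0.0
```

```bash
python3 -c "
from h import *
st()"
```

```text
2.725 [824.9 365.1 290.2] z [ 0.107  0.048 -0.993] y [-0.394  0.919  0.001] q [ 20.5  63.3   1.3   0.4 108.7 -92.6] F [ 0.1  0.3 -0.2] gap 93.3 0.0
```

Request:
send_rows:
  series:
    - {"linear": [-0.5, 0, -0.25], "turn": 0}
    - {"linear": [-0.5, 0, -0.25], "turn": 0}
    - {"linear": [-0.5, 0, -0.25], "turn": 0}
    - {"linear": [-0.5, 0, -0.25], "turn": 0}
    - {"linear": [-0.5, 0, -0.25], "turn": 0}
    - {"linear": [-0.5, 0, -0.25], "turn": 0}

```text
t: 3.48
tcp_pos: [828.2, 363.8, 340.0]
eef_rot: [[-0.905, -0.394, 0.162], [-0.388, 0.919, 0.072], [-0.177, 0.002, -0.984]]
contact_force: [-0.0, 0.2, 0.1]
finger_gap: 1.001
grasp_force: 0.0
```

```bash
python3 -c "
from h import *
st()"
```

```text
3.475 [828.2 363.8 340. ] z [ 0.162  0.072 -0.984] y [-0.394  0.919  0.002] q [ 20.2  60.2   1.3   0.7 108.3 -92.7] F [-0.   0.2  0.1] gap 93.1 0.0
```

Request:
send_rows:
  series:
    - {"linear": [0.05, 0, 0], "turn": 0}
    - {"linear": [0.08, 0, 0], "turn": 0}
    - {"linear": [0.08, 0, 0], "turn": 0}

```text
t: 3.85
tcp_pos: [755.3, 332.6, 325.4]
eef_rot: [[-0.904, -0.394, 0.163], [-0.388, 0.919, 0.072], [-0.178, 0.002, -0.984]]
contact_force: [1.3, 0.2, 1.3]
finger_gap: 0.998
grasp_force: 0.0
```

```bash
python3 -c "
from h import *
st()"
```

```text
3.85 [755.3 332.6 325.4] z [ 0.163  0.072 -0.984] y [-0.394  0.919  0.002] q [ 19.9  33.5  42.8   0.7  93.4 -93.2] F [1.3 0.2 1.3] gap 92.8 0.0
```

Request:
send_rows:
  series:
    - {"linear": [-0.5, 0, -0.2], "turn": 0}
    - {"linear": [-0.5, 0, -0.2], "turn": 0}
    - {"linear": [-0.5, 0, -0.2], "turn": 0}
    - {"linear": [-0.5, 0, -0.2], "turn": 0}
    - {"linear": [-0.5, 0, -0.2], "turn": 0}
    - {"linear": [-0.5, 0, -0.2], "turn": 0}
    - {"linear": [-0.5, 0, -0.2], "turn": 0}
    - {"linear": [-0.5, 0, -0.2], "turn": 0}
    - {"linear": [-0.5, 0, -0.2], "turn": 0}
    - {"linear": [-0.5, 0, -0.2], "turn": 0}

```text
t: 5.1
tcp_pos: [826.9, 360.9, 394.2]
eef_rot: [[-0.893, -0.394, 0.217], [-0.383, 0.919, 0.096], [-0.237, 0.002, -0.971]]
contact_force: [0.3, 0.1, -1.0]
finger_gap: 0.999
grasp_force: 0.0
```

```bash
python3 -c "
from h import *
st()"
```

```text
5.1 [826.9 360.9 394.2] z [ 0.217  0.096 -0.971] y [-0.394  0.919  0.002] q [ 19.9  56.8   1.3   1.  108.2 -92.9] F [ 0.3  0.1 -1. ] gap 92.9 0.0
```

Request:
send_rows:
  series:
    - {"linear": [-0.5, 0, 0.2], "turn": 0}
    - {"linear": [-0.5, 0, 0.2], "turn": 0}

```text
t: 5.35
tcp_pos: [870.4, 379.2, 341.8]
eef_rot: [[-0.881, -0.395, 0.262], [-0.377, 0.919, 0.115], [-0.286, 0.003, -0.958]]
contact_force: [-0.2, 0.7, 0.4]
finger_gap: 1.001
grasp_force: 0.0
```

Request:
send_rows:
  series:
    - {"linear": [-0.5, 0, -0.2], "turn": 0}
    - {"linear": [-0.5, 0, -0.2], "turn": 0}

```text
t: 5.6
tcp_pos: [877.4, 381.6, 376.8]
eef_rot: [[-0.864, -0.395, 0.313], [-0.37, 0.919, 0.137], [-0.342, 0.003, -0.94]]
contact_force: [0.8, 0.4, 1.1]
finger_gap: 0.998
grasp_force: 0.0
```

```bash
python3 -c "
from h import *
st()"
```

```text
5.6 [877.4 381.6 376.8] z [ 0.313  0.137 -0.94 ] y [-0.395  0.919  0.003] q [ 19.9  58.8   1.3   1.3 100.  -92.8] F [0.8 0.4 1.1] gap 92.9 0.0
```

Request:
send_rows:
  series:
    - {"linear": [-0.5, 0, -0.2], "turn": 0}
    - {"linear": [-0.5, 0, -0.2], "turn": 0}

```text
t: 5.85
tcp_pos: [883.1, 383.5, 413.3]
eef_rot: [[-0.844, -0.395, 0.363], [-0.361, 0.919, 0.159], [-0.396, 0.003, -0.918]]
contact_force: [-0.1, -0.0, 0.3]
finger_gap: 1.005
grasp_force: 0.0
```

Request:
send_rows:
  series:
    - {"linear": [-0.5, 0, -0.2], "turn": 0}
    - {"linear": [-0.5, 0, -0.2], "turn": 0}

```text
t: 6.1
tcp_pos: [886.6, 384.4, 448.8]
eef_rot: [[-0.823, -0.395, 0.409], [-0.352, 0.919, 0.179], [-0.446, 0.003, -0.895]]
contact_force: [-0.2, -0.0, -0.2]
finger_gap: 0.999
grasp_force: 0.0
```

Request:
send_rows:
  series:
    - {"linear": [-0.5, 0, -0.2], "turn": 0}
    - {"linear": [-0.5, 0, -0.2], "turn": 0}

```text
t: 6.35
tcp_pos: [887.5, 384.3, 487.7]
eef_rot: [[-0.799, -0.395, 0.454], [-0.341, 0.919, 0.198], [-0.495, 0.003, -0.869]]
contact_force: [-0.1, -0.3, 0.8]
finger_gap: 1.001
grasp_force: 0.0
```

```bash
python3 -c "
from h import *
st()"
```

```text
6.35 [887.5 384.3 487.7] z [ 0.454  0.198 -0.869] y [-0.395  0.919  0.003] q [ 19.6  52.8   1.3   2.   96.3 -92.9] F [-0.1 -0.3  0.8] gap 93.1 0.0
```

Run:
```python
from h import *
W=cloud("top",np.load("pics/top1.npy")).reshape(-1,3)
for az in range(-40,1,8):
    r=np.hypot(W[:,0],W[:,1]);a=np.degrees(np.arctan2(W[:,1],W[:,0]))
    print(az,[(q,int(W[k,2].max())) for q in range(500,1200,75) if (k:=(abs(a-az)<4)&(abs(r-q)<38)).sum()>5])
st(); print(tool([720-887,-60-384,-30]))
```

```text
-40 [(500, 9), (575, 465), (650, 466), (725, 466), (800, 466), (875, 466), (950, 465), (1025, 466), (1100, 467), (1175, 386)]
-32 [(500, 9), (575, 9), (650, 457), (725, 466), (800, 467), (875, 465), (950, 466), (1025, 464), (1100, 416), (1175, 359)]
-24 [(500, 8), (575, 45), (650, 47), (725, 44), (800, 7), (875, 465), (950, 463), (1025, 44), (1100, 298), (1175, 314)]
-16 [(500, 102), (575, 297), (650, 294), (725, 46), (800, 7), (875, 134), (950, 139), (1025, 9), (1100, 21), (1175, 24)]
-8 [(500, 109), (575, 296), (650, 296), (725, 286), (800, 135), (875, 137), (950, 138), (1025, 6), (1100, 7)]
0 [(500, 109), (575, 296), (650, 296), (725, 286), (800, 144), (875, 149), (950, 165), (1025, 212), (1100, 9)]
6.35 [887.5 384.3 487.7] z [ 0.454  0.198 -0.869] y [-0.395  0.919  0.003] q [ 19.6  52.8   1.3   2.   96.3 -92.9] F [-0.1 -0.3  0.8] gap 93.1 0.0
[ 0.2999 -0.3421 -0.1378]
```

Request:
send_rows:
  series:
    - {"linear": [0.03, -0.034, -0.014], "turn": 0}
    - {"linear": [0.065, -0.074, -0.03], "turn": 0}
    - {"linear": [0.1, -0.114, -0.046], "turn": 0}
    - {"linear": [0.135, -0.154, -0.062], "turn": 0}
    - {"linear": [0.17, -0.194, -0.078], "turn": 0}
    - {"linear": [0.205, -0.234, -0.094], "turn": 0}
    - {"linear": [0.24, -0.274, -0.11], "turn": 0}
    - {"linear": [0.27, -0.308, -0.124], "turn": 0}
    - {"linear": [0.3, -0.342, -0.138], "turn": 0}
    - {"linear": [0.3, -0.342, -0.138], "turn": 0}

```text
t: 7.6
tcp_pos: [719.5, -63.4, 457.8]
eef_rot: [[-0.801, -0.391, 0.453], [-0.339, 0.921, 0.194], [-0.493, 0.002, -0.87]]
contact_force: [-0.3, 0.5, 0.1]
finger_gap: 0.999
grasp_force: 0.0
```

```bash
python3 -c "
from h import *
st();print(tool([500,-60,80]))"
```

```text
7.6 [719.5 -63.4 457.8] z [ 0.453  0.194 -0.87 ] y [-0.391  0.921  0.002] q [ -19.2    2.3   71.1   19.5   84.2 -130.3] F [-0.3  0.5  0.1] gap 92.9 0.0
[-0.4197 -0.2504  0.1454]
```

Request:
send_rows:
  series:
    - {"linear": [-0.05, -0.03, 0.017], "turn": 0}
    - {"linear": [-0.42, -0.25, 0.14], "turn": 0}
    - {"linear": [-0.42, -0.25, 0.14], "turn": 0}
    - {"linear": [-0.42, -0.25, 0.14], "turn": 0}
    - {"linear": [-0.42, -0.25, 0.14], "turn": 0}

```text
t: 8.22
tcp_pos: [945.2, -83.3, 491.2]
eef_rot: [[-0.786, -0.389, 0.479], [-0.338, 0.921, 0.193], [-0.517, -0.01, -0.856]]
contact_force: [1.6, -1.2, 1.0]
finger_gap: 0.999
grasp_force: 0.0
```

Request:
send_rows:
  series:
    - {"linear": [-0.42, -0.25, 0.14], "turn": 0}
    - {"linear": [-0.42, -0.25, 0.14], "turn": 0}

```text
t: 8.48
tcp_pos: [985.8, -82.9, 460.4]
eef_rot: [[-0.767, -0.376, 0.519], [-0.328, 0.926, 0.186], [-0.551, -0.028, -0.834]]
contact_force: [-0.8, -0.6, 0.2]
finger_gap: 1.001
grasp_force: 0.0
```

```bash
python3 -c "
from h import *
st();print(tool([500,-60,80]))"
```

```text
8.475 [985.8 -82.9 460.4] z [ 0.519  0.186 -0.834] y [-0.376  0.926 -0.028] q [ -14.6   55.7    1.4   18.2   94.1 -121.2] F [-0.8 -0.6  0.2] gap 93.1 0.0
[-0.408  -0.2459  0.1818]
```

Request:
send_rows:
  series:
    - {"linear": [-0.4, -0.3, 0.12], "turn": 0}
    - {"linear": [-0.4, -0.3, 0.12], "turn": 0}

```text
t: 8.72
tcp_pos: [1015.5, -95.9, 453.6]
eef_rot: [[-0.736, -0.36, 0.573], [-0.321, 0.931, 0.174], [-0.596, -0.056, -0.801]]
contact_force: [-0.0, 0.2, -0.3]
finger_gap: 0.996
grasp_force: 0.0
```

Request:
send_rows:
  series:
    - {"linear": [-0.4, -0.3, 0.1], "turn": 0}
    - {"linear": [-0.4, -0.3, 0.1], "turn": 0}

```text
t: 8.98
tcp_pos: [1039.0, -110.5, 449.8]
eef_rot: [[-0.707, -0.342, 0.618], [-0.312, 0.936, 0.161], [-0.634, -0.079, -0.769]]
contact_force: [0.1, 0.1, 0.2]
finger_gap: 0.999
grasp_force: 0.0
```

```bash
cat >> h.py <<'E'
def turned(psi,R=None):
    if R is None: R=np.array(status.read_state()['eef_rot'])
    return R@cv2.Rodrigues(np.array([0,0,psi]))[0]
E
python3 -c "
from h import *
st(); R0=np.array(status.read_state()['eef_rot'])
# horizontal column perpendicular to closing axis: yaw as function of psi
for psi in np.arange(-.3,.61,.1):
    y=turned(psi)[:,1]; print(round(psi,2),'perp yaw',np.degrees(np.arctan2(-y[0],y[1])).round(1),'yslope',y[2].round(3))
a=np.radians(23.1);c=np.array([np.cos(a),np.sin(a),0]); p=np.array([485,273,100])
# place yaw after grasp at psi_g: carry c
for pg in(0.,-.05,.05,.1):
  ct=turned(pg).T@c
  for pp in(.3,.4,.5):
    w=turned(pp)@ct; print(pg,pp,np.degrees(np.arctan2(w[1],w[0])).round(1),'slope',w[2].round(3))
print(tool(p-np.array(status.read_state()['tcp_pos'])))"
```

```text
8.975 [1039.  -110.5  449.8] z [ 0.618  0.161 -0.769] y [-0.342  0.936 -0.079] q [ -15.6   58.2    1.3   18.8   85.1 -122.9] F [0.1 0.1 0.2] gap 92.9 0.0
-0.3 perp yaw 33.7 yslope -0.263
-0.2 perp yaw 29.1 yslope -0.203
-0.1 perp yaw 24.5 yslope -0.142
0.0 perp yaw 20.1 yslope -0.079
0.1 perp yaw 15.7 yslope -0.015
0.2 perp yaw 11.2 yslope 0.049
0.3 perp yaw 6.8 yslope 0.112
0.4 perp yaw 2.3 yslope 0.175
0.5 perp yaw -2.3 yslope 0.235
0.6 perp yaw -7.0 yslope 0.293
0.0 0.3 9.8 slope 0.006
0.0 0.4 5.4 slope -0.002
0.0 0.5 1.0 slope -0.014
-0.05 0.3 7.6 slope 0.003
-0.05 0.4 3.2 slope -0.007
-0.05 0.5 -1.2 slope -0.023
0.05 0.3 12.0 slope 0.008
0.05 0.4 7.6 slope 0.003
0.05 0.5 3.2 slope -0.007
0.1 0.3 14.2 slope 0.009
0.1 0.4 9.8 slope 0.006
0.1 0.5 5.4 slope -0.002
[ 0.4942  0.5762 -0.0117]
```

```bash
python3 -c "
from h import *
print(tool([600-1039,276+110,0])); print(tool([492-600,0,90-450]))"
```

```text
[ 0.1902  0.5117 -0.2092]
[0.3048 0.0653 0.2101]
```

Request:
send_rows:
  series:
    - {"linear": [0.02, 0.054, -0.022], "turn": 0}
    - {"linear": [0.04, 0.108, -0.044], "turn": 0}
    - {"linear": [0.06, 0.162, -0.066], "turn": 0}
    - {"linear": [0.08, 0.215, -0.088], "turn": 0}
    - {"linear": [0.1, 0.269, -0.11], "turn": 0}
    - {"linear": [0.12, 0.323, -0.132], "turn": 0}
    - {"linear": [0.14, 0.377, -0.154], "turn": 0}
    - {"linear": [0.16, 0.431, -0.176], "turn": 0}
    - {"linear": [0.18, 0.485, -0.198], "turn": 0}
    - {"linear": [0.19, 0.512, -0.209], "turn": 0}
  claw: 0.03

```text
t: 10.22
tcp_pos: [625.1, 252.8, 451.1]
eef_rot: [[-0.708, -0.342, 0.618], [-0.31, 0.937, 0.163], [-0.635, -0.077, -0.769]]
contact_force: [0.2, 0.9, -0.7]
finger_gap: 0.325
grasp_force: 0.0
```

Request:
send_rows:
  series:
    - {"linear": [0.035, 0.008, 0.024], "turn": 0}
    - {"linear": [0.08, 0.017, 0.055], "turn": -0.06}
    - {"linear": [0.125, 0.027, 0.086], "turn": -0.06}
    - {"linear": [0.17, 0.036, 0.117], "turn": -0.06}
    - {"linear": [0.215, 0.046, 0.148], "turn": -0.06}
    - {"linear": [0.26, 0.056, 0.179], "turn": -0.06}
    - {"linear": [0.29, 0.062, 0.2], "turn": -0.06}
    - {"linear": [0.305, 0.065, 0.21], "turn": -0.06}
    - {"linear": [0.305, 0.065, 0.21], "turn": -0.06}

```text
t: 11.35
tcp_pos: [517.2, 251.7, 88.3]
eef_rot: [[-0.688, -0.384, 0.615], [-0.367, 0.916, 0.161], [-0.626, -0.115, -0.772]]
contact_force: [0.4, -0.1, -0.0]
finger_gap: 0.321
grasp_force: 0.0
```

Run:
```python
from h import *
st()
p,d=imaging.capture("scene"); cv2.imwrite("pics/s2.png",p[:,:,::-1]); np.save("pics/s2.npy",d)
a=pix("scene",[486,274,10]);print(a)
u,v=a.astype(int); c=p[v-70:v+50,u-80:u+80,::-1]
cv2.imwrite("pics/s2z.png",cv2.resize(c,None,fx=5,fy=5,interpolation=cv2.INTER_CUBIC)); print(u-80,v-70)
for q in((432,251,7),(540,297,7)): print((pix("scene",q)-[u-80,v-70])*5)
s=status.read_state(); print((pix("scene",s['tcp_pos'])-[u-80,v-70])*5)
```

```text
11.35 [517.2 251.7  88.3] z [ 0.615  0.161 -0.772] y [-0.384  0.916 -0.115] q [ 25.2 -22.8 136.5 -14.3  28.  -79.6] F [ 0.4 -0.1 -0. ] gap 29.8 0.0
[303.32962698 289.67186635]
223 219
[501.12808298 362.87520645]
[302.70669223 351.04743975]
[369.68062037 211.77330048]
```

View pics/s2z.png

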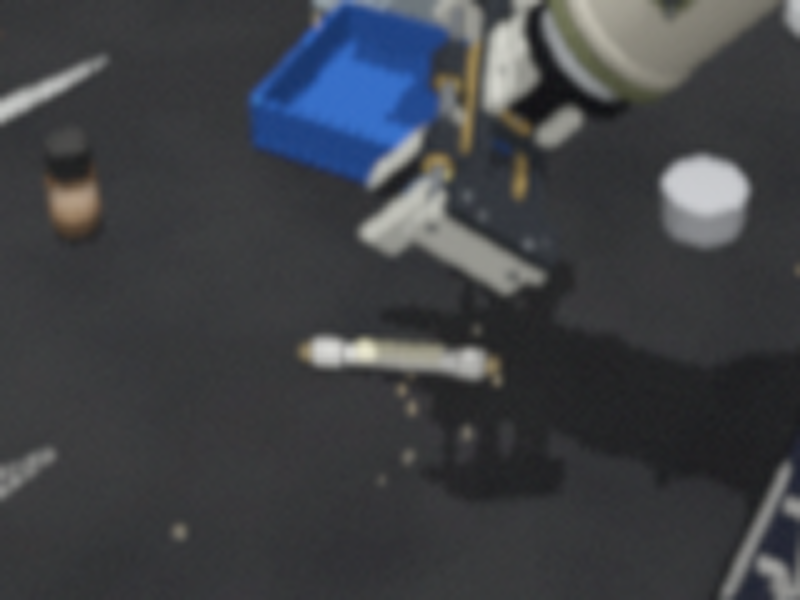

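The column shows at (303,351)–(497,367) in the crop, matching my predicted ends. The open fingers hang above and behind it, at about (370,230) to (520,290).

```bash
python3 -c "
from h import *
t=np.array(status.read_state()['tcp_pos'])
print(tool(np.array([492,276,40])-t),tool(np.array([492,276,12])-t),tool([0,0,-1]))"
```

```text
[0.0409 0.0377 0.0262] [0.0585 0.0409 0.0478] [0.0006 0.0001 0.0008]
```

Request:
send_rows:
  series:
    - {"linear": [0.02, 0.019, 0.013], "turn": 0}
    - {"linear": [0.041, 0.038, 0.026], "turn": 0}
    - {"linear": [0.05, 0.04, 0.037], "turn": 0}
    - {"linear": [0.0585, 0.041, 0.048], "turn": 0}
    - {"linear": [0.0585, 0.041, 0.048], "turn": 0}

```text
t: 12.02
tcp_pos: [492.7, 276.1, 11.8]
eef_rot: [[-0.687, -0.384, 0.617], [-0.367, 0.916, 0.162], [-0.628, -0.115, -0.77]]
contact_force: [0.8, 0.4, 0.1]
finger_gap: 0.324
grasp_force: 0.0
```

Run:
```python
from h import *
st();t=np.array(status.read_state()['tcp_pos']);print(tool(np.array([492,276,9])-t))
```

```text
12.025 [492.7 276.1  11.8] z [ 0.617  0.162 -0.77 ] y [-0.384  0.916 -0.115] q [ 30.9 -12.  138.2 -34.5  18.3 -54.6] F [0.8 0.4 0.1] gap 30.2 0.0
[0.0023 0.0005 0.0018]
```

Request:
send_rows:
  series:
    - {"linear": [0.0013, 0, 0.0016], "turn": 0}
    - {"linear": [0.0019, 0, 0.0024], "turn": 0}
    - {"linear": [0.0019, 0, 0.0024], "turn": 0}
  claw: 0.02

```text
t: 12.4
tcp_pos: [492.3, 275.7, 8.4]
eef_rot: [[-0.687, -0.384, 0.617], [-0.366, 0.916, 0.162], [-0.628, -0.115, -0.77]]
contact_force: [-1.0, -0.9, 0.0]
finger_gap: 0.214
grasp_force: 0.0
```

Request:
send_rows:
  series:
    - {"linear": [0.0006, 0, 0.0008], "turn": 0}
    - {"linear": [0.0006, 0, 0.0008], "turn": 0}

```text
t: 12.65
tcp_pos: [492.2, 275.7, 7.1]
eef_rot: [[-0.687, -0.384, 0.617], [-0.367, 0.916, 0.162], [-0.627, -0.115, -0.77]]
contact_force: [0.5, 0.9, 2.4]
finger_gap: 0.217
grasp_force: 0.5
```

Request:
send_rows:
  series:
    - {"linear": [-0.0003, 0, -0.0004], "turn": 0}
    - {"linear": [-0.0003, 0, -0.0004], "turn": 0}
    - {"linear": [-0.0003, 0, -0.0004], "turn": 0}
    - {"linear": [-0.0003, 0, -0.0004], "turn": 0}
  claw: 0
  force: 45

```text
t: 13.15
tcp_pos: [491.8, 275.5, 7.2]
eef_rot: [[-0.687, -0.384, 0.616], [-0.367, 0.916, 0.162], [-0.627, -0.115, -0.771]]
contact_force: [-2.2, -0.5, 3.1]
finger_gap: 0.08
grasp_force: 45.0
```

Run:
```python
from h import *
st();print(tool([0,0,80]),tool([0,0,140]))
```

```text
13.15 [491.8 275.5   7.2] z [ 0.616  0.162 -0.771] y [-0.384  0.916 -0.115] q [ 30.8 -11.4 138.3 -35.5  17.7 -53.6] F [-2.2 -0.5  3.1] gap 7.4 45.00072956085205
[-0.0502 -0.0092 -0.0616] [-0.0878 -0.0161 -0.1079]
```

Request:
send_rows:
  series:
    - {"linear": [-0.003, 0, -0.004], "turn": 0}
    - {"linear": [-0.01, -0.002, -0.012], "turn": 0}
    - {"linear": [-0.02, -0.004, -0.025], "turn": 0}
    - {"linear": [-0.02, -0.004, -0.025], "turn": 0}

```text
t: 13.65
tcp_pos: [492.6, 275.7, 41.2]
eef_rot: [[-0.686, -0.384, 0.618], [-0.366, 0.916, 0.163], [-0.629, -0.114, -0.769]]
contact_force: [0.3, 0.5, -2.0]
finger_gap: 0.084
grasp_force: 45.0
```

Run:
```python
from h import *
st()
p,d=imaging.capture("scene")
u,v=pix("scene",[486,274,30]).astype(int); c=p[v-50:v+50,u-66:u+66,::-1]
cv2.imwrite("pics/s3z.png",cv2.resize(c,None,fx=6,fy=6,interpolation=cv2.INTER_CUBIC))
```

```text
13.65 [492.6 275.7  41.2] z [ 0.618  0.163 -0.769] y [-0.384  0.916 -0.114] q [ 30.8 -17.2 138.4 -27.5  22.5 -62.2] F [ 0.3  0.5 -2. ] gap 7.8 44.98480975627899
```

View pics/s3z.png

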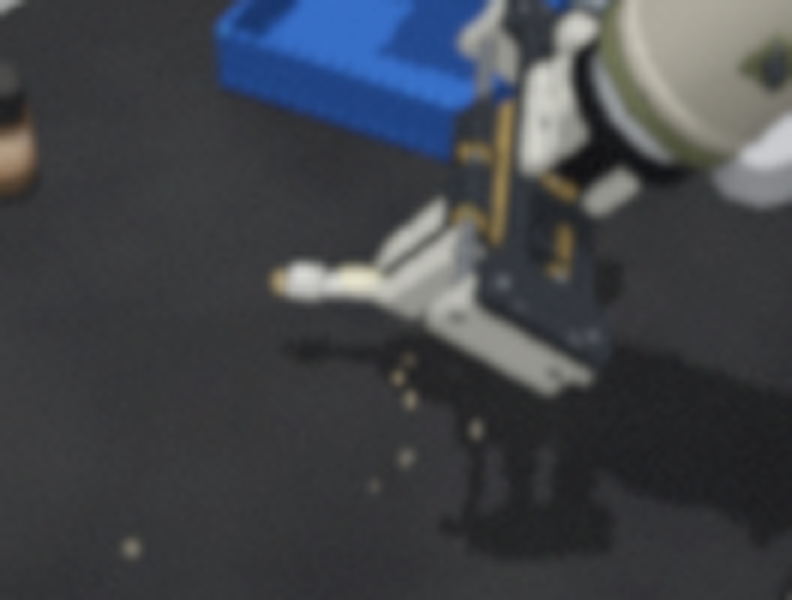

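The column is lifted: its far end is at crop (280,282), held between the fingers at about (390,285), clear of the bench and roughly level.

Run:
```python
from h import *
p,d=imaging.capture("scene"); W=cloud("scene",d)
u0,v0=pix("scene",[486,274,30]).astype(int)-[66,50]
hs=cv2.cvtColor(p,cv2.COLOR_RGB2HSV)
for cx in(276,290,310,330,350,370):
    u=u0+cx//6; col=[v for v in range(v0+40,v0+54) if hs[v,u,2]>130]
    print(cx,len(col),np.round(W[col,u].mean(0),1) if col else'')
st(); R=np.array(status.read_state()['eef_rot']); t=np.array(status.read_state()['tcp_pos'])
a=np.radians(22.5);c=np.array([np.cos(a),np.sin(a),0])
for ps in(.44,.48,.52):
    w=cv2.Rodrigues(R@np.array([0,0,ps]))[0]@c; y=turned(ps)[:,1]; print(ps,np.degrees(np.arctan2(w[1],w[0])),w[2],y)
# column midpoint offset in tool frame: column mid now approx tcp + (486-491.8,274-275.5,7-7.2)
o=R.T@np.array([-5.8,-1.5,0.]); print("o",o)
yaw=np.radians(1.45); X=np.array([np.cos(yaw),np.sin(yaw),0]);Y=np.array([-X[1],X[0],0])
S=np.array([599.5,-53,0]); tgt=S+45*Y+np.array([0,0,103]); R2=turned(.48)
print("mid target",tgt,"tcp target",tgt-R2@o)
```

```text
276 2 [541.1 295.7  41.1]
290 4 [547.1 276.1  20.9]
310 6 [531.1 284.6  36. ]
330 5 [526.  270.7  24. ]
350 5 [512.8 275.4  34.3]
370 5 [505.7 270.2  33. ]
13.75 [491.7 275.   39.3] z [ 0.617  0.162 -0.771] y [-0.384  0.916 -0.115] q [ 30.8 -17.1 138.5 -27.5  22.5 -62.1] F [-0.3  0.  -2.4] gap 7.5 44.98489201068878
0.44 3.0240101375125166 -0.009508045093123033 [-0.05453767  0.98508868  0.16317454]
0.48 1.2755261871630676 -0.015048671609342293 [-0.02308541  0.98195803  0.18768457]
0.52 -0.46470405819946536 -0.02134367927832804 [0.00840377 0.97725645 0.21189435]
o [ 4.53671038  0.85222217 -3.81863539]
mid target [598.36129422  -8.01440954 103.        ] tcp target [604.30563536  -8.67780519 102.66130455]
```

```bash
cat > ik.py <<'E'
from h import *
from scipy.optimize import least_squares as ls
D=[((561.5,252.2,397),(-.002,-.001,-1),(19.4,10.2,63.8)),((268.7,535.9,217.7),(-.001,-.001,-1),(58.5,7.5,85.3)),((782,349.1,344.5),(.057,.025,-.998),(20.5,59.5,1.3)),
((755.3,332.6,325.4),(.163,.072,-.984),(19.9,33.5,42.8)),((826.9,360.9,394.2),(.217,.096,-.971),(19.9,56.8,1.3)),((719.5,-63.4,457.8),(.453,.194,-.87),(-19.2,2.3,71.1)),
((1039,-110.5,449.8),(.618,.161,-.769),(-15.6,58.2,1.3)),((517.2,251.7,88.3),(.615,.161,-.772),(25.2,-22.8,136.5)),((492.7,276.1,11.8),(.617,.162,-.77),(30.9,-12,138.2)),((491.7,275,39.3),(.617,.162,-.771),(30.8,-17.1,138.5))]
def fk(p,q):
    a,b,h,l1,l2,f,L=p; q1,q2,q3=np.radians(q); g=q2+q3+f
    r=a+l1*np.sin(q2)+l2*np.sin(g); z=h+l1*np.cos(q2)+l2*np.cos(g)
    return np.array([r*np.cos(q1)-b*np.sin(q1),r*np.sin(q1)+b*np.cos(q1),z])
res=lambda p:np.concatenate([fk(p,q)-(np.array(t)-p[6]*np.array(z)) for t,z,q in D])
m=ls(res,[0,50,300,400,400,0,350])
def ik(t,z,q0=(0,-15,130)):
    w=np.array(t)-m.x[6]*np.array(z); s=ls(lambda q:fk(m.x,q)-w,q0); return s.x.round(1),np.abs(s.fun).max().round(1)
if __name__=="__main__":
    print(m.x.round(2),np.abs(m.fun).max())
    Z=np.array([.617,.162,-.771])
    for t in([492,276,140],[487,120,250],[481,-41,257],[518,-31,210],[542,-25,180],[573,-17,141],[604,-9,103]): print(t,ik(t,Z))
E
python3 ik.py
```

```text
[-4.0000e-02  5.1330e+01  3.1879e+02  3.6909e+02  5.5677e+02  1.1000e-01
  3.7803e+02] 0.5137219673888467
[492, 276, 140] (array([ 30.9, -30. , 135.4]), np.float64(0.0))
[487, 120, 250] (array([  1.7, -54.7, 137.4]), np.float64(0.0))
[481, -41, 257] (array([-33.5, -52.7, 135.7]), np.float64(0.0))
[518, -31, 210] (array([-27.8, -43.8, 136.1]), np.float64(0.0))
[542, -25, 180] (array([-24.8, -36.9, 135.4]), np.float64(0.0))
[573, -17, 141] (array([-21.4, -27.2, 133.5]), np.float64(0.0))
[604, -9, 103] (array([-18.5, -17.2, 130.6]), np.float64(0.0))
```

Run:
```python
from ik import *
Z=np.array([.617,.162,-.771])
A=np.array([491.7,275,39.3])
for t in([500,270,110],[510,230,140],[520,180,160],[525,120,170],[532,60,175],[542,-25,180]): print(t,ik(t,Z),tool(np.array(t)-A))
```

```text
[500, 270, 110] (array([ 29.3, -26.3, 136.4]), np.float64(0.0)) [-0.0482 -0.0159 -0.0502]
[510, 230, 140] (array([ 22.3, -32.9, 137.3]), np.float64(0.0)) [-0.0592 -0.0598 -0.0736]
[520, 180, 160] (array([ 13. , -38.1, 138.2]), np.float64(0.0)) [-0.0603 -0.1118 -0.0909]
[525, 120, 170] (array([  1.5, -42.2, 139.4]), np.float64(0.0)) [-0.048  -0.1698 -0.1052]
[532, 60, 175] (array([-10.1, -42.2, 138.9]), np.float64(0.0)) [-0.034  -0.228  -0.1145]
[542, -25, 180] (array([-24.8, -36.9, 135.4]), np.float64(0.0)) [-0.0128 -0.3103 -0.1259]
```

Request:
send_rows:
  series:
    - {"linear": [-0.022, -0.006, -0.023], "turn": 0}
    - {"linear": [-0.048, -0.016, -0.05], "turn": 0}
    - {"linear": [-0.059, -0.052, -0.071], "turn": 0.05}
    - {"linear": [-0.06, -0.086, -0.083], "turn": 0.11}
    - {"linear": [-0.06, -0.118, -0.093], "turn": 0.18}
    - {"linear": [-0.051, -0.156, -0.102], "turn": 0.25}
    - {"linear": [-0.042, -0.194, -0.109], "turn": 0.32}
    - {"linear": [-0.033, -0.232, -0.115], "turn": 0.39}
    - {"linear": [-0.023, -0.272, -0.121], "turn": 0.45}
    - {"linear": [-0.013, -0.31, -0.126], "turn": 0.48}

```text
t: 15.0
tcp_pos: [541.6, -26.3, 179.3]
eef_rot: [[-0.788, -0.021, 0.616], [0.1, 0.982, 0.161], [-0.608, 0.188, -0.771]]
contact_force: [1.2, 0.5, -1.5]
finger_gap: 0.08
grasp_force: 45.0
```

Run:
```python
from h import *
st()
p,d=imaging.capture("scene")
u,v=pix("scene",[540,0,140]).astype(int);print(u,v)
c=p[v-60:v+70,u-80:u+80,::-1]
p2,d2=imaging.capture("top"); u,v=pix("top",[560,0,140]).astype(int); c2=p2[v-60:v+70,u-80:u+80,::-1]
cv2.imwrite("pics/s4.png",np.hstack([cv2.resize(x,(400,325),interpolation=cv2.INTER_CUBIC) for x in(c,c2)]))
```

```text
15.0 [541.6 -26.3 179.3] z [ 0.616  0.161 -0.771] y [-0.021  0.982  0.188] q [ -24.9  -36.8  135.3   30.4   53.1 -124.7] F [ 1.2  0.5 -1.5] gap 7.5 44.98632073402405
328 202
```

View pics/s4.png

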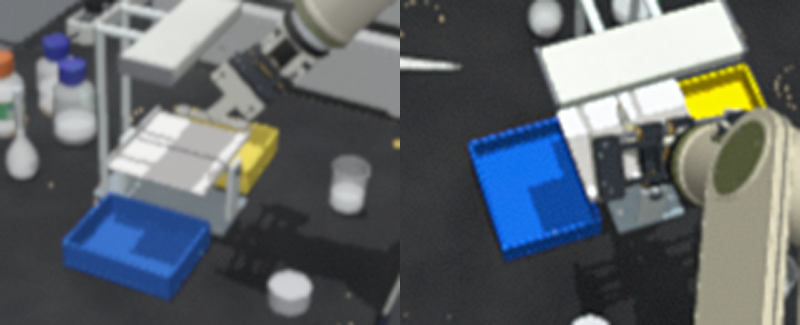

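Run:
```python
from h import *
p,d=imaging.capture("scene")
c=p[150:240,270:390,::-1]
cv2.imwrite("pics/s5.png",cv2.resize(c,None,fx=6.6,fy=6.6,interpolation=cv2.INTER_CUBIC))
s=status.read_state();R=np.array(s['eef_rot']);m=np.array(s['tcp_pos'])+R@[4.54,.85,-3.8]
for k in(-58,0,58):print(k,(pix("scene",m+np.array([k,1.3*k/58,-.8*k/58]))-[270,150])*6.6)
```

```text
-58 [525.39879181 285.08785564]
0 [418.36690325 258.55556341]
58 [314.76066548 232.8724608 ]
```

View pics/s5.png

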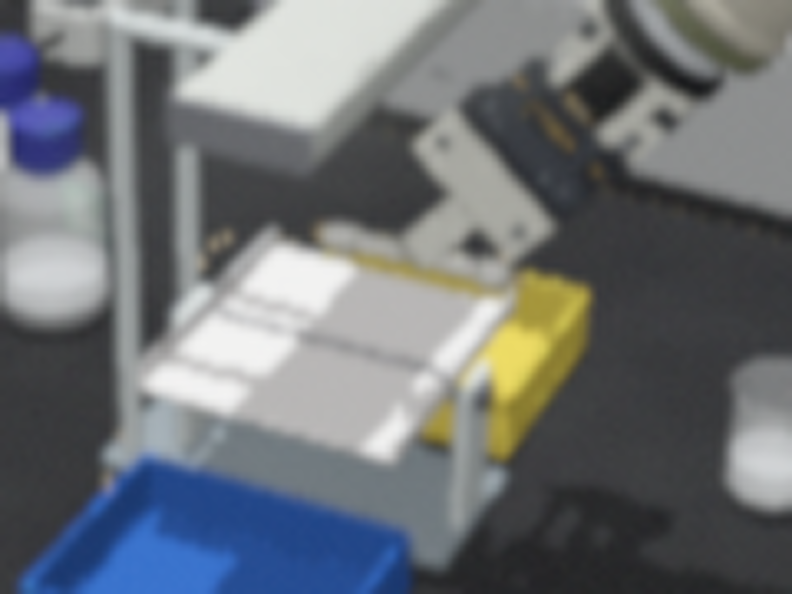

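The column shows at crop (320,232)–(515,280), exactly where predicted and still level. It clears the rocker and the lamp bar, so I descend along the tool axis.

Request:
send_rows:
  series:
    - {"linear": [-0.001, 0.0005, 0.02], "turn": 0}
    - {"linear": [-0.002, 0.001, 0.045], "turn": 0}
    - {"linear": [-0.004, 0.002, 0.07], "turn": 0}
    - {"linear": [-0.005, 0.0025, 0.088], "turn": 0}
    - {"linear": [-0.0053, 0.0026, 0.0947], "turn": 0}
    - {"linear": [-0.0053, 0.0026, 0.0947], "turn": 0}

```text
t: 15.9
tcp_pos: [604.0, -6.0, 110.2]
eef_rot: [[-0.788, -0.024, 0.615], [0.097, 0.982, 0.163], [-0.608, 0.188, -0.772]]
contact_force: [-0.1, -0.3, -1.7]
finger_gap: 0.079
grasp_force: 45.0
```

Run:
```python
from h import *
st()
p,d=imaging.capture("scene")
c=p[150:240,270:390,::-1]
cv2.imwrite("pics/s6.png",cv2.resize(c,None,fx=6.6,fy=6.6,interpolation=cv2.INTER_CUBIC))
print(tool([0,0,-1]))
```

```text
15.9 [604.   -6.  110.2] z [ 0.615  0.163 -0.772] y [-0.024  0.982  0.188] q [ -18.1  -17.9  130.3   34.2   38.  -127.5] F [-0.1 -0.3 -1.7] gap 7.4 44.98512804508209
[ 0.0006 -0.0002  0.0008]
```

View pics/s6.png

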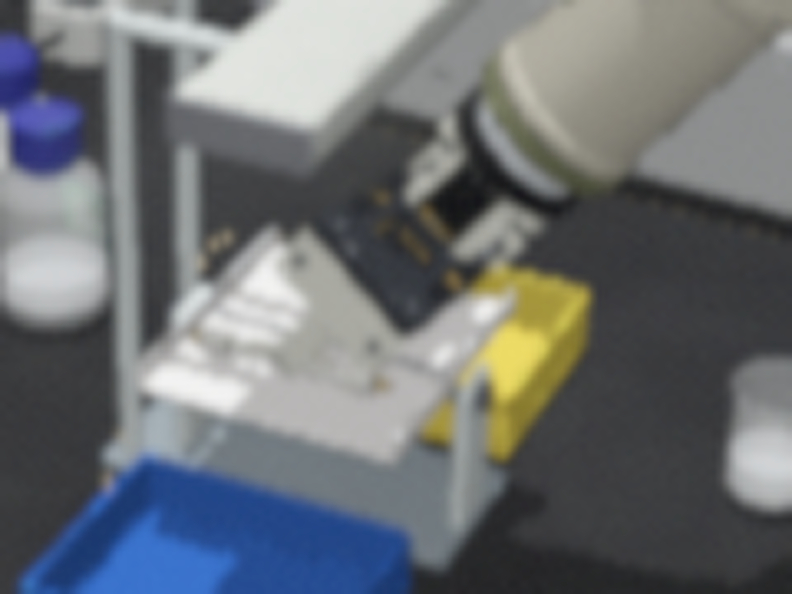

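The column runs from (195,340) to (383,382) in the crop, between the lips over the left half and just above the level face. I lower the last millimetres.

Request:
send_rows:
  series:
    - {"linear": [0.0018, -0.0006, 0.0023], "turn": 0}
    - {"linear": [0.0036, -0.0011, 0.0046], "turn": 0}
    - {"linear": [0.0046, -0.0014, 0.0058], "turn": 0}
    - {"linear": [0.0046, -0.0014, 0.0058], "turn": 0}

```text
t: 16.45
tcp_pos: [604.5, -7.2, 103.5]
eef_rot: [[-0.787, -0.023, 0.616], [0.098, 0.982, 0.162], [-0.609, 0.188, -0.771]]
contact_force: [-0.2, -1.2, -1.4]
finger_gap: 0.083
grasp_force: 45.0
```

Run:
```python
from h import *
st()
p,d=imaging.capture("scene"); W=cloud("scene",d)
# rocker face height near its left edge vs. right
yaw=np.radians(1.45);X=np.array([np.cos(yaw),np.sin(yaw),0]);Y=np.array([-X[1],X[0],0])
L=(W-[599.5,-53,0])@np.stack([X,Y,[0,0,1]],1)
for lo,hi in((65,78),(-75,-50)):
    k=(L[...,1]>lo)&(L[...,1]<hi)&(L[...,0]>-65)&(L[...,0]<60)&(L[...,2]>70)&(L[...,2]<120); print(lo,k.sum(),np.percentile(L[k][:,2],[20,50,80]).round(1))
```

```text
16.45 [604.5  -7.2 103.5] z [ 0.616  0.162 -0.771] y [-0.023  0.982  0.188] q [ -18.2  -17.1  130.6   35.    37.1 -128.5] F [-0.2 -1.2 -1.4] gap 7.7 44.985178112983704
65 84 [91.2 92.5 94.2]
-75 16 [91.3 92.9 93.9]
```

Request:
send_rows:
  series:
    - {"linear": [0.0009, -0.0003, 0.0012], "turn": 0}
    - {"linear": [0.0009, -0.0003, 0.0012], "turn": 0}

```text
t: 16.75
tcp_pos: [604.6, -7.1, 102.0]
eef_rot: [[-0.787, -0.023, 0.616], [0.098, 0.982, 0.162], [-0.609, 0.188, -0.771]]
contact_force: [1.3, -0.6, -1.6]
finger_gap: 0.082
grasp_force: 45.0
```

Request:
send_rows:
  series:
    - {"linear": [0.0009, -0.0003, 0.0012], "turn": 0}
    - {"linear": [0.0009, -0.0003, 0.0012], "turn": 0}
    - {"linear": [0.0009, -0.0003, 0.0012], "turn": 0}
  claw: 0.026

```text
t: 17.12
tcp_pos: [605.0, -7.2, 101.0]
eef_rot: [[-0.787, -0.023, 0.617], [0.098, 0.982, 0.162], [-0.61, 0.187, -0.77]]
contact_force: [0.1, 0.0, 0.2]
finger_gap: 0.274
grasp_force: 0.0
```

Run:
```python
from h import *
st()
p,d=imaging.capture("scene")
c=p[150:260,260:390,::-1]
cv2.imwrite("pics/s7.png",cv2.resize(c,None,fx=5,fy=5,interpolation=cv2.INTER_CUBIC))
```

```text
17.125 [605.   -7.2 101. ] z [ 0.617  0.162 -0.77 ] y [-0.023  0.982  0.187] q [ -18.2  -16.8  130.6   35.3   36.8 -129. ] F [0.1 0.  0.2] gap 25.5 0.0
```

View pics/s7.png

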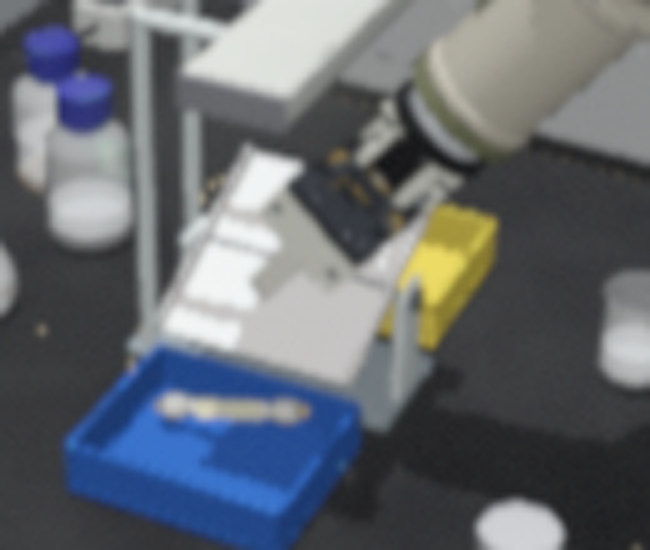

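The rocker has tipped left and the column, at crop (160,405)–(305,410), has slid into the blue tray. I withdraw along the tool axis.

Request:
send_rows:
  series:
    - {"linear": [0, 0, -0.03], "turn": 0}
    - {"linear": [0, 0, -0.07], "turn": 0}
    - {"linear": [0, 0, -0.11], "turn": 0}
    - {"linear": [0, 0, -0.14], "turn": 0}
    - {"linear": [0, 0, -0.15], "turn": 0}
    - {"linear": [0, 0, -0.15], "turn": 0}
    - {"linear": [0, 0, -0.15], "turn": 0}
    - {"linear": [0, 0, -0.15], "turn": 0}

```text
t: 18.18
tcp_pos: [512.0, -30.9, 214.6]
eef_rot: [[-0.788, -0.023, 0.615], [0.098, 0.982, 0.163], [-0.607, 0.189, -0.772]]
contact_force: [-0.7, -0.0, -0.0]
finger_gap: 0.28
grasp_force: 0.0
```

Run:
```python
from h import *
st()
p,d=imaging.capture("scene")
c=p[150:270,240:400,::-1]
cv2.imwrite("pics/s8.png",cv2.resize(c,None,fx=4,fy=4,interpolation=cv2.INTER_CUBIC))
```

```text
18.175 [512.  -30.9 214.6] z [ 0.615  0.163 -0.772] y [-0.023  0.982  0.189] q [ -28.3  -45.2  136.3   29.7   61.4 -123.9] F [-0.7 -0.  -0. ] gap 26.0 0.0
```

View pics/s8.png

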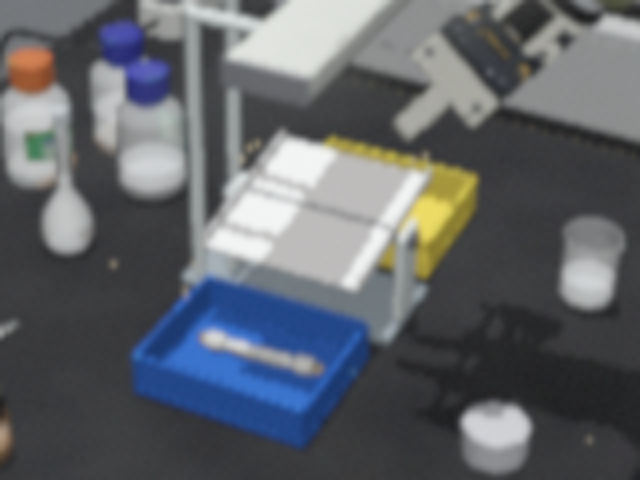

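The column lies in the blue tray at (200,338)–(322,368), the rocker is level again, the gripper is clear, and the bystanders are standing.

```bash
python3 -c "
from station import ticket
print(ticket.finish_job())"
```

```text
the job is handed in; nothing more can be done
None
```

The column was laid at a slant on the left half of the rocker and slid into the blue tray, nothing else was seen to move, and the job is handed in at about 18 s. The moves have no tilt command, so I got the roughly 40° lean by pushing the arm against its reach limit.

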